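# Take the test-sieve stack apart onto colour-coded pads

### The job

Take the stack of three test sieves and their collecting pan apart, one piece at a time from the top down, and stand each piece upright in the middle of the pad of its own colour, wholly on the pad. Keep every piece upright all the way, and do not move the black-capped vial or the bench timer.

Things in the scene. Friction and masses are not known exactly. Their poses are not given: they have to be found in the camera images.
- sieve_red: Test sieve, top of the stack: steel, red band and red tab; 54 mm diameter, 30 mm high, about 0.12 kg. Origin: centre of underside; z up, +x along the tab (14 mm wide, 8-12 mm above origin, sticks out 20 mm). Lowest 4 mm: skirt of 46 mm diameter that sits loosely (2 mm play) in the rim of the piece below, origin 26 mm above that piece's; lifts straight off. Recess at the top: 8 mm deep, wall 2 mm.
- sieve_yellow: Test sieve, second from top: steel, yellow band and yellow tab; 54 mm diameter, 30 mm high, about 0.12 kg. Origin: centre of underside; z up, +x along the tab (14 mm wide, 8-12 mm above origin, sticks out 20 mm). Lowest 4 mm: skirt of 46 mm diameter that sits loosely (2 mm play) in the rim of the piece below, origin 26 mm above that piece's; lifts straight off. Top recess: 8 mm deep, wall 2 mm.
- sieve_blue: Test sieve, third from top: steel, blue band and blue tab; 54 mm diameter, 30 mm high, about 0.12 kg. Origin: centre of underside; z up, +x along the tab (14 mm wide, 8-12 mm above origin, sticks out 20 mm). Lowest 4 mm: skirt of 46 mm diameter that sits loosely (2 mm play) in the rim of the piece below, origin 26 mm above that piece's; lifts straight off. Recess at the top: 8 mm deep, wall 2 mm.
- pan_green: Collecting pan, bottom of the stack, on the worktop: steel, green band and green tab; 54 mm diameter, 30 mm high, about 0.14 kg. Origin: centre of its flat underside (no skirt); z up, +x along the tab (14 mm wide, 8-12 mm above origin, sticks out 20 mm past the shell). Recess at the top: 8 mm deep, wall 2 mm.
- pad_red: Thin rigid disc in red plastic, 84 mm in diameter and 6 mm thick, fixed to the worktop: the place of the red sieve. Origin: centre of its underside, on the worktop.
- pad_yellow: Thin rigid disc in yellow plastic, 84 mm in diameter and 6 mm thick, fixed to the worktop: the place of the yellow sieve. Origin: centre of its underside, on the worktop.
- pad_blue: Thin rigid disc in blue plastic, 84 mm in diameter and 6 mm thick, fixed to the worktop: the place of the blue sieve. Origin: centre of its underside, on the worktop.
- pad_green: Thin rigid disc in green plastic, 84 mm in diameter and 6 mm thick, fixed to the worktop: the place of the green pan. Origin: centre of its underside, on the worktop.
- vial: Bystander: small clear vial with a black cap, 24 mm in diameter, 56 mm high, loose, standing on the worktop. Origin: centre of its underside.
- timer: Bystander: flat white bench timer with keys, 58 x 66 mm and 20 mm high, loose on the worktop. Origin: centre of its underside.

How it is judged:
By the outcome, as a careful person would: the job done as asked, in the order asked, and still so for the second after the job is handed in, with the robot touching nothing.
It also fails if it takes over 96 s, if anything falls off the work surface, if the arm or the gripper's body presses on something with over 40 N, if the wrist force passes 120 N, or if a joint passes its speed limit or range.

### The arm

A 6-joint arm with a two-finger parallel gripper is mounted at the origin on a cart in front of the work surface, level with it; the furniture and walls round the work are solid. World frame = base frame: x ahead of the robot, y to its left, z up, the work surface at z = 0. Lengths are in m, angles in rad, forces in N, time in s.
With the tool pointing down it reaches from about 0.275 to 0.725 m from the base axis. Payload 5.6 kg.
Tool frame: the origin (TCP) lies on the centre line of the jaws, within the pads' length; the fingertips stand bot.tip_reach ahead of it and the grasp point (between the pads) is the TCP (bot.tip_reach is the distance from the TCP to the fingertips, in m); z points along the fingers, y is the line along which they close (so a half turn about z gives the same grasp; the last joint's range is limited). The gripper opens to 85 mm and grips with 20 to 120 N. Pads are 22 mm wide; open, the fingers measure 114 mm over their backs; the gripper's body (76 mm by 85 mm) begins 54 mm behind the grasp point. The pads swing forward as they close: fully open they stand 13 mm farther back than shut.
Start: joints at [-0.91, 0.255, 0.108, 0, -1.424, -0.285], TCP at [0.202, -0.512, 0.227] pointing down, gripper open.
Joint ranges: [-2.95, 2.95], [-1.21, 1.97], [-1.09, 1.5], [-2.87, 1.71], [-2.94, -0.07], [-3.05, 3.05]. Speed limits (rad/s): [2.57, 2.57, 3.14, 3.14, 3.14, 3.14].

### API

Orientations are given as a unit quaternion [w, x, y, z].
In Python, from workcell import bot gives the robot as it stands.
- The arm moves only by the tool arm_command, never from a script. Its argument "moves" is a list of rows, each an object with "gripper": the gripper command: -1 is shut, 1 is fully open, values between are in proportion; "translation": the shift along the world's x, y, z in mm, a list of three; "rot": the turn, a rotation vector about the world's x, y, z in rad, a list of three. In form: [{"gripper": gripper, "translation": [tx, ty, tz], "rot": [rx, ry, rz]}, ...]. A call has 1 to 10 rows; each row is the pose to reach, as a shift and turn from the pose commanded when the call began; what a row does not reach only later rows make up. A row lasts 1/8 s, in which the tool goes at most 62.5 mm and 10.7 degrees, less where a joint would pass 70% of its speed; a pose out of reach is approached as far as the arm can. A call with a gripper value outside its range is refused whole. The fingers move at their own pace and stop on an object; the grip force is fixed at half the most. Time passes only in rows, so rows that repeat a pose let the fingers close. It gives the time, the measured TCP pose, the force, the opening and the grip force at its end, in the units of the state.
- bot.state(): the state, without advancing time (a new reading comes with each control period).
- bot.camera(name): name is "scene" or "top"; returns a dict with "color" (384x512x3 uint8, blue, green, red), "fx", "fy", "cx", "cy" (pixels), "rvec" (rotation vector, rad) and "tvec" (3), from world to camera coordinates, as OpenCV has them. Camera axes: x right, y down, z forward; pixel columns grow to the right and rows downward; lengths in m; the calibration is good to about 2 mm. A picture is of the moment at which its call begins. There is no depth.
- bot.close_job(): hands the job in; it is judged then, once.
Trained networks look in a picture, given as the dict that the camera call returned (one of the last four; its "shot" number tells which), for a name from the list of things; names that differ only in an ending like _2 or _b are one class to them, and where a whole thing is asked for, a point or a joint stands for the part that bears it (a point fixed in the world has none). Each returns a list of dicts, best first, with "p" (0 to 1); they miss things now and then, are a little off and sometimes report something else, mostly with a low value. They report only what shows in the picture. A call takes as long as a camera call.
- bot.trace(query, picture): "pixels" (384x512 bool, what is visible of it) and "xy" ([column, row] in pixels, amid what is visible of it).
The state is a dict: "time": time; "qpos": joint angles; "joint_vel": joint speeds; "effort": joint torques, N m; "ee_pos": TCP position; "ee_rot": TCP orientation; "contact_force": force on the tool from outside, world axes, zero at the start; "torque": the same for the moment, N m; "finger_gap": finger opening in m; "gripper_force": force on a finger pad.
Only numpy, scipy, OpenCV 4.12 (cv2) and the standard library are available. Lean on these libraries where they do the work, as an engineer would, in place of code of your own. Each camera call takes 0.05 s, during which the arm holds its last target. There are 200 camera calls.

## Working session

There is one attempt and no reset: what is moved stays moved. The work goes in short steps, Python scripts to look and compute and a tool call to move; the robot and the scene stay as the last step left them, time stands still between calls to the robot, and variables do not carry over. Pictures are saved under pics/ and viewed, at most 14 in all, crops included, and the job is handed in when it is done.

Besides the shell and the picture viewer there is one more tool, called after "Emit:" as name(argument=value, ...) on one line, values as JSON. arm_command: Moves the arm, as the interface text tells. Its arguments: {"type":"object","properties":{"moves":{"type":"array","items":{"type":"object","properties":{"gripper":{"type":"number"},"translation":{"type":"array","items":{"type":"number"}},"rot":{"type":"array","items":{"type":"number"}}}}}},"required":["moves"]}

```bash
mkdir -p pics; cat > h.py <<'E'
from workcell import bot
import numpy as np, cv2
def ray(c,uv):
    R=cv2.Rodrigues(np.array(c["rvec"],float))[0];t=np.array(c["tvec"],float).ravel()
    d=R.T@np.array([(uv[0]-c["cx"])/c["fx"],(uv[1]-c["cy"])/c["fy"],1]);return -R.T@t,d
def at(c,uv,z):
    o,d=ray(c,uv);return o+d*(z-o[2])/d[2]
def proj(c,P):
    return cv2.projectPoints(np.array(P,float).reshape(-1,3),np.array(c["rvec"],float),np.array(c["tvec"],float),np.array([[c["fx"],0,c["cx"]],[0,c["fy"],c["cy"]],[0,0,1]],float),None)[0].reshape(-1,2)
E
python3 - <<'E'
from h import *
s=bot.state();print(s["ee_pos"],s["ee_rot"],bot.tip_reach,s["finger_gap"])
Z=dict(sieve_red=.095,sieve_yellow=.07,sieve_blue=.045,pan_green=.02,vial=.03,timer=.02)
for n in("top","scene"):
    c=bot.camera(n);cv2.imwrite(f"pics/{n}0.png",c["color"]);print(n,"cam at",ray(c,(0,0))[0])
    for q in["sieve_red","sieve_yellow","sieve_blue","pan_green","pad_red","pad_yellow","pad_blue","pad_green","vial","timer"]:
        for r in bot.trace(q,c)[:2]:
            if r["p"]<.2:continue
            m=r["pixels"].astype(np.uint8);k=max(cv2.findContours(m,0,1)[0],key=cv2.contourArea)
            x=cv2.boundingRect(k);e=""
            if len(k)>4:
                e=cv2.fitEllipse(cv2.convexHull(k));a=at(c,e[0],Z.get(q,.006));e=np.round(a[:2],4),np.round(e[1],1)
            print(q,round(r["p"],2),np.round(r["xy"]),m.sum(),x,e)
E
```

```text
[ 0.2017266  -0.51112381  0.22649876] [-2.04935408e-04 -1.86742333e-01  9.82408465e-01  9.30970766e-04] 0.019 0.08525873461452546
top cam at [0.3660429  0.03859262 1.34062063]
sieve_red 0.77 [232. 177.] 239 (220, 167, 17, 22) (array([0.4903, 0.1261]), array([16.5, 21.7]))
pad_red 0.55 [144. 180.] 414 (135, 167, 22, 23) (array([0.4908, 0.4294]), array([22.3, 23.3]))
pad_red 0.55 [292. 210.] 289 (284, 203, 20, 17) (array([ 0.3857, -0.1021]), array([17.8, 22.9]))
pad_yellow 0.81 [183. 192.] 408 (171, 181, 23, 22) (array([0.4462, 0.2979]), array([22. , 23.2]))
pad_blue 0.55 [324. 186.] 420 (312, 174, 23, 23) (array([ 0.4831, -0.2063]), array([22.7, 23.1]))
pad_green 0.86 [373. 194.] 401 (362, 180, 23, 23) (array([ 0.4643, -0.3871]), array([21.7, 22.8]))
vial 0.42 [199. 209.] 31 (197, 205, 7, 6) (array([0.3915, 0.2268]), array([5.3, 6.6]))
timer 0.62 [294. 209.] 295 (284, 203, 20, 17) (array([ 0.3851, -0.1004]), array([18.5, 22.1]))
scene cam at [0.03002281 0.93701558 0.54245273]
sieve_red 0.51 [228. 201.] 310 (214, 193, 24, 17) (array([0.4841, 0.1237]), array([17.1, 23.7]))
sieve_yellow 
[... 161 characters left out ...]
3]), array([10.5, 19.1]))
sieve_blue 0.6 [228. 221.] 101 (219, 217, 21, 9) (array([0.4654, 0.1397]), array([ 7.6, 21.1]))
pan_green 0.77 [228. 230.] 186 (218, 226, 21, 11) (array([0.4681, 0.146 ]), array([12.7, 22.2]))
pad_red 0.8 [157. 294.] 846 (137, 281, 41, 27) (array([0.4898, 0.4319]), array([26. , 40.9]))
pad_yellow 0.79 [210. 267.] 610 (190, 256, 35, 22) (array([0.4455, 0.2983]), array([22. , 34.9]))
pad_blue 0.78 [271. 190.] 209 (260, 183, 24, 11) (array([ 0.4805, -0.2056]), array([10.9, 23.5]))
pad_green 0.43 [292. 170.] 148 (283, 168, 21, 9) (array([ 0.4642, -0.3865]), array([ 8.7, 20.8]))
timer 0.7 [289. 204.] 211 (278, 197, 20, 14) (array([ 0.3762, -0.0829]), array([13.8, 20.9]))
```

```bash
python3 - <<'E'
import cv2,numpy as np
a=cv2.imread("pics/top0.png")[140:240,120:400];b=cv2.imread("pics/scene0.png")
cv2.imwrite("pics/a.png",cv2.resize(a,None,fx=2.85,fy=2.85,interpolation=2))
cv2.imwrite("pics/b.png",cv2.resize(b[160:310,130:320],None,fx=4,fy=4,interpolation=2)[:600])
cv2.imwrite("pics/c.png",cv2.resize(cv2.imread("pics/top0.png")[155:215,190:270],None,fx=10,fy=10,interpolation=2))
E
```

```text
(no output)
```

View pics/a.png

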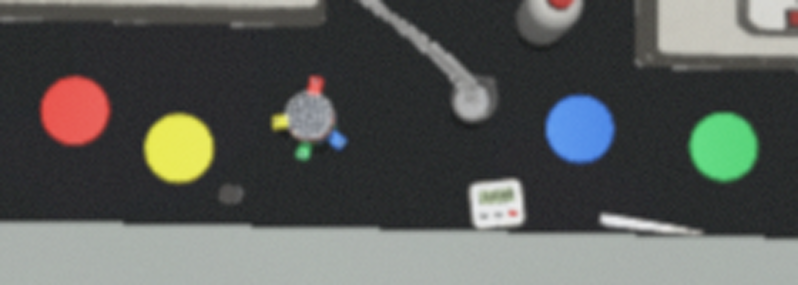

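View pics/b.png

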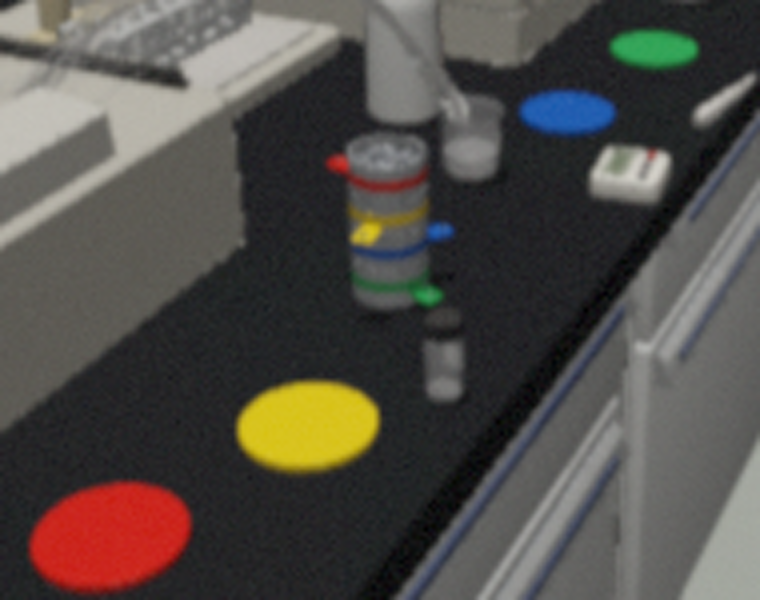

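View pics/c.png

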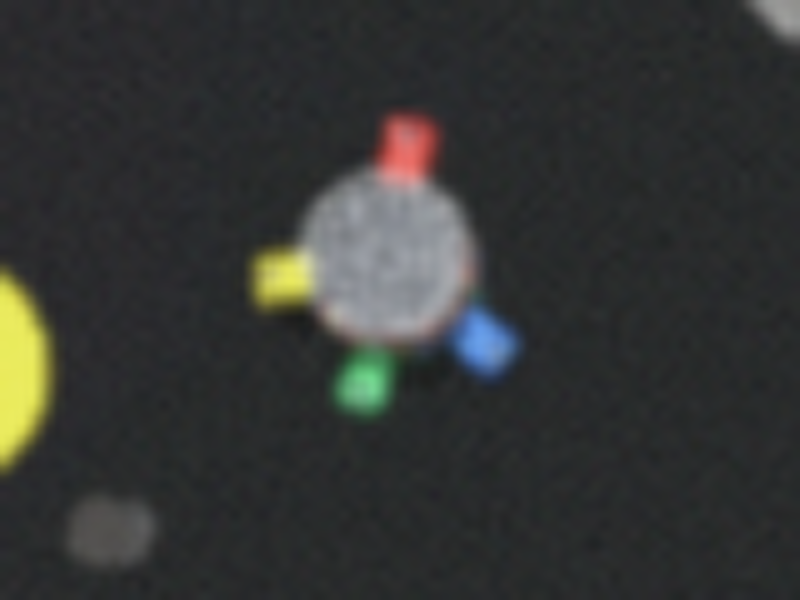

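The crops show the stack at (228, 180) in the top view, order red, yellow, blue, green. The red tab points to about +x, yellow to +y, blue to -x-y and green to -x. The vial is at (200, 209), the timer at (294, 209), and a beaker with a rod at about (285, 175). The network's second "pad_red" hit is really the timer.

```bash
python3 - <<'E'
from h import *
t=bot.camera("top");s=bot.camera("scene")
print("top",at(t,(228.2,180.0),.108),"scene",at(s,(226.4,198.4),.108), "pan bottom scene",at(s,(130+389/4-.4,160+293/4-.4),.0))
# tabs from colours in top image
g=cv2.cvtColor(t["color"],cv2.COLOR_BGR2HSV)
roi=np.zeros(g.shape[:2],bool);roi[160:202,212:246]=1
for n,h,z in(("red",0,.09),("yellow",28,.064),("blue",107,.038),("green",70,.012)):
    d=np.abs((g[...,0].astype(int)-h+90)%180-90)<12
    m=(d&(g[...,1]>110)&(g[...,2]>90)&roi);v,u=np.nonzero(m)
    p=at(t,(u.mean(),v.mean()),z);q=p[:2]-at(t,(228.2,180.0),.108)[:2];print(n,m.sum(),p[:2],np.degrees(np.arctan2(q[1],q[0])),np.hypot(*q))
cv2.imwrite("pics/d.png",np.vstack([s["color"][:320],t["color"][100:280]]))
E
```

```text
top [0.48245836 0.12614444 0.108     ] scene [0.47901604 0.13059931 0.108     ] pan bottom scene [0.48086055 0.13079393 0.        ]
red 31 [0.52254542 0.12103332] -7.266028566352487 0.040411577380176526
yellow 28 [0.47695211 0.16667616] 97.73629767211209 0.040904022033211154
blue 34 [0.45836466 0.09578465] -128.43572393273888 0.03875852428319452
green 18 [0.4470941  0.13868865] 160.4696679093295 0.03752317312608937
```

View pics/d.png

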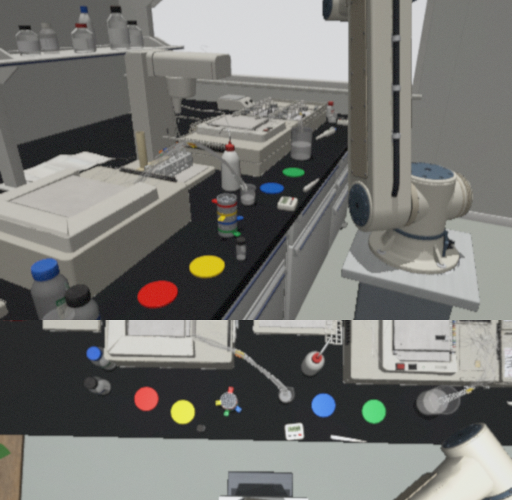

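Stack centre is about (0.481, 0.128), and the two views agree to within 5 mm. The picture shows a beaker and rod behind the straight path, so I'll carry over at smaller x.

Emit:
arm_command(moves=[{"gripper": 1,"translation": [140,320,0],"rot": [0,0,-0.25]},{"gripper": 1,"translation": [279,640,0],"rot": [0,0,-0.5]},{"gripper": 1,"translation": [279,640,0],"rot": [0,0,-0.5]},{"gripper": 1,"translation": [279,640,0],"rot": [0,0,-0.5]},{"gripper": 1,"translation": [279,640,0],"rot": [0,0,-0.5]},{"gripper": 1,"translation": [279,640,0],"rot": [0,0,-0.5]},{"gripper": 1,"translation": [279,640,0],"rot": [0,0,-0.5]},{"gripper": 1,"translation": [279,640,0],"rot": [0,0,-0.5]},{"gripper": 1,"translation": [279,640,0],"rot": [0,0,-0.5]},{"gripper": 1,"translation": [279,640,0],"rot": [0,0,-0.5]}])

```text
time: 2.45
ee_pos: [0.445, 0.0467, 0.2279]
ee_rot: [0.001, 0.062, 0.998, 0.0]
contact_force: [0.9, -0.9, -0.1]
finger_gap: 0.0857
gripper_force: 0.0
```

Emit:
arm_command(moves=[{"gripper": 1,"translation": [0,0,0],"rot": [0,0,0]},{"gripper": 1,"translation": [0,0,0],"rot": [0,0,0]},{"gripper": 1,"translation": [0,0,0],"rot": [0,0,0]}])

```text
time: 2.82
ee_pos: [0.4443, 0.0436, 0.2277]
ee_rot: [0.0, 0.063, 0.998, 0.0]
contact_force: [-0.5, -0.1, 0.7]
finger_gap: 0.0856
gripper_force: 0.0
```

Emit:
arm_command(moves=[{"gripper": 1,"translation": [37,84.5,0],"rot": [0,0,0]},{"gripper": 1,"translation": [37,84.5,0],"rot": [0,0,0]},{"gripper": 1,"translation": [37,84.5,-70],"rot": [0,0,0]},{"gripper": 1,"translation": [37,84.5,-90],"rot": [0,0,0]},{"gripper": 1,"translation": [37,84.5,-90],"rot": [0,0,0]}])

```text
time: 3.45
ee_pos: [0.4803, 0.1273, 0.1359]
ee_rot: [-0.002, 0.063, 0.998, -0.001]
contact_force: [1.1, -0.1, 1.5]
finger_gap: 0.0854
gripper_force: 0.0
```

```bash
python3 - <<'E'
from h import *
p=bot.state()["ee_pos"];print(p)
t=bot.camera("top");s=bot.camera("scene")
print(proj(s,[p,[.481,.128,.108]]),proj(t,[p,[.481,.128,.108]]))
a=cv2.resize(s["color"][150:250,180:280],None,fx=4,fy=4,interpolation=2);b=cv2.resize(t["color"][130:230,180:280],None,fx=4,fy=4,interpolation=2)
cv2.imwrite("pics/e.png",np.hstack([a,b]))
E
```

```text
[0.48025666 0.12726108 0.13594938]
[[226.29610615 188.4229607 ]
 [226.21128544 197.89812405]] [[227.24479205 179.84439379]
 [227.62837604 180.42663158]]
```

View pics/e.png

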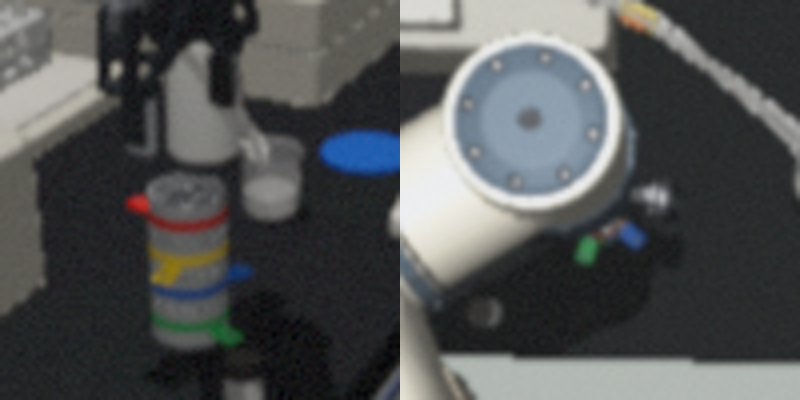

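The picture shows the jaws straddling the stack, with their midpoint at scene column 226 and the stack at 227. Next I descend and grip.

Emit:
arm_command(moves=[{"gripper": 1,"translation": [0,0,-28],"rot": [0,0,0]},{"gripper": 1,"translation": [0,0,-28],"rot": [0,0,0]},{"gripper": -1,"translation": [0,0,-28],"rot": [0,0,0]},{"gripper": -1,"translation": [0,0,-28],"rot": [0,0,0]},{"gripper": -1,"translation": [0,0,-28],"rot": [0,0,0]},{"gripper": -1,"translation": [0,0,-28],"rot": [0,0,0]},{"gripper": -1,"translation": [0,0,-28],"rot": [0,0,0]},{"gripper": -1,"translation": [0,0,-28],"rot": [0,0,0]}])

```text
time: 4.55
ee_pos: [0.4815, 0.129, 0.1094]
ee_rot: [-0.0, 0.062, 0.998, -0.0]
contact_force: [0.1, -0.0, 0.0]
finger_gap: -0.0001
gripper_force: 0.0
```

```bash
python3 - <<'E'
from h import *
s=bot.camera("scene");t=bot.camera("top")
a=cv2.resize(s["color"][150:250,180:280],None,fx=4,fy=4,interpolation=2);b=cv2.resize(t["color"][130:230,180:280],None,fx=4,fy=4,interpolation=2)
cv2.imwrite("pics/f.png",np.hstack([a,b]))
E
```

```text
(no output)
```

View pics/f.png

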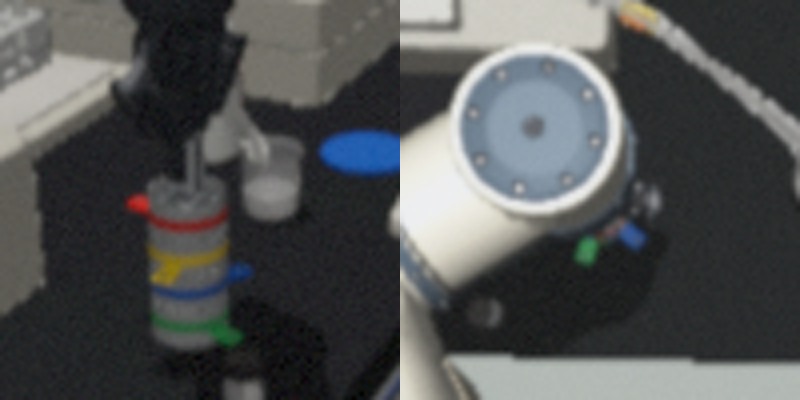

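The picture shows the jaws shut just above or inside the red recess, with tips at scene (229, 198). The tips are higher than assumed and the stack hasn't moved. I'll work out the tip height.

```bash
python3 - <<'E'
from h import *
st=bot.state();print(st["ee_pos"],st["contact_force"],st["effort"])
s=bot.camera("scene")
print("shut tip seen",(180+195/4,150+192/4))
for z in(.09,.10,.11,.12,.13): print(z,proj(s,[[.4815,.129,z]])[0])
print("open near tip seen",(180+143/4,150+155/4))
for z in(.11,.12,.13,.14,.15): print(z,proj(s,[[.485,.170,z]])[0])
E
```

```text
[0.48153571 0.12902755 0.10939375] [0.73774295 0.0858674  0.32286888] [ 9.83158825e-04 -3.46151876e+01  2.14944112e+01  4.84668329e+00
 -1.68686325e-03  2.28808000e-05]
shut tip seen (228.75, 198.0)
0.09 [226.05932766 203.9659705 ]
0.1 [225.95615899 200.66641889]
0.11 [225.85215286 197.34008316]
0.12 [225.74729902 193.98663586]
0.13 [225.64158706 190.60574415]
open near tip seen (215.75, 188.75)
0.11 [217.21369119 203.11811732]
0.12 [217.06895191 199.67692144]
0.13 [216.92298833 196.20661778]
0.14 [216.77578487 192.70683544]
0.15 [216.62732564 189.17719721]
```

```bash
python3 - <<'E'
import cv2
a=cv2.imread("pics/f.png")[80:240,80:300]
cv2.imwrite("pics/g.png",cv2.resize(a,None,fx=3.4,fy=3.4,interpolation=2))
E
```

```text
(no output)
```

View pics/g.png

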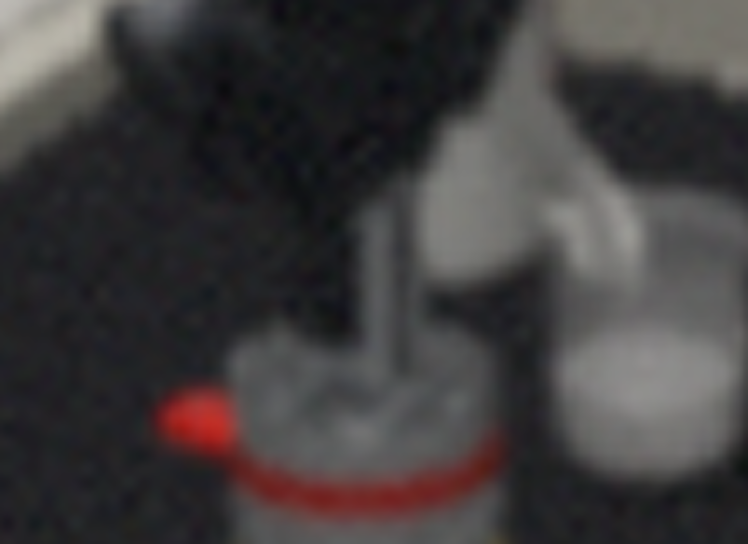

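Emit:
arm_command(moves=[{"gripper": -1,"translation": [0,0,35],"rot": [0,0,0]},{"gripper": 1,"translation": [0,0,35],"rot": [0,0,0]},{"gripper": 1,"translation": [0,0,35],"rot": [0,0,0]},{"gripper": 1,"translation": [0,0,35],"rot": [0,0,0]},{"gripper": 1,"translation": [0,0,35],"rot": [0,0,0]},{"gripper": 1,"translation": [0,0,35],"rot": [0,0,0]},{"gripper": 1,"translation": [0,0,35],"rot": [0,0,0]}])

```text
time: 5.58
ee_pos: [0.4815, 0.129, 0.1443]
ee_rot: [-0.0, 0.062, 0.998, -0.0]
contact_force: [-0.7, 0.1, 1.3]
finger_gap: 0.0852
gripper_force: 0.0
```

The zoom shows the shut tips at the height of the red rim (scene ~(228, 198)). So in practice the tips sit about level with the TCP, and I'll grip 19 mm lower than planned.

Emit:
arm_command(moves=[{"gripper": 1,"translation": [0,0,-40],"rot": [0,0,0]},{"gripper": 1,"translation": [0,0,-54],"rot": [0,0,0]},{"gripper": 1,"translation": [0,0,-54],"rot": [0,0,0]},{"gripper": -1,"translation": [0,0,-54],"rot": [0,0,0]},{"gripper": -1,"translation": [0,0,-54],"rot": [0,0,0]},{"gripper": -1,"translation": [0,0,-54],"rot": [0,0,0]},{"gripper": -1,"translation": [0,0,-54],"rot": [0,0,0]},{"gripper": -1,"translation": [0,0,-54],"rot": [0,0,0]}])

```text
time: 6.58
ee_pos: [0.4826, 0.129, 0.0921]
ee_rot: [0.001, 0.062, 0.998, 0.0]
contact_force: [-0.7, -0.7, 5.8]
finger_gap: 0.0517
gripper_force: 62.1
```

Emit:
arm_command(moves=[{"gripper": -1,"translation": [0,0,4],"rot": [0,0,0]},{"gripper": -1,"translation": [0,0,10],"rot": [0,0,0]},{"gripper": -1,"translation": [0,0,20],"rot": [0,0,0]},{"gripper": -1,"translation": [0,0,40],"rot": [0,0,0]},{"gripper": -1,"translation": [0,0,60],"rot": [0,0,0]},{"gripper": -1,"translation": [0,0,60],"rot": [0,0,0]}])

```text
time: 7.32
ee_pos: [0.4827, 0.1297, 0.1523]
ee_rot: [0.002, 0.062, 0.998, 0.001]
contact_force: [-0.5, -0.5, -1.8]
finger_gap: 0.0516
gripper_force: 62.9
```

```bash
python3 - <<'E'
from h import *
p=bot.state()["ee_pos"]
s=bot.camera("scene");print(p,proj(s,[p]))
cv2.imwrite("pics/i.png",cv2.resize(s["color"][140:250,170:290],None,fx=5,fy=5,interpolation=2))
E
```

```text
[0.48267578 0.12966038 0.15229687] [[224.89517829 182.98198644]]
```

View pics/i.png

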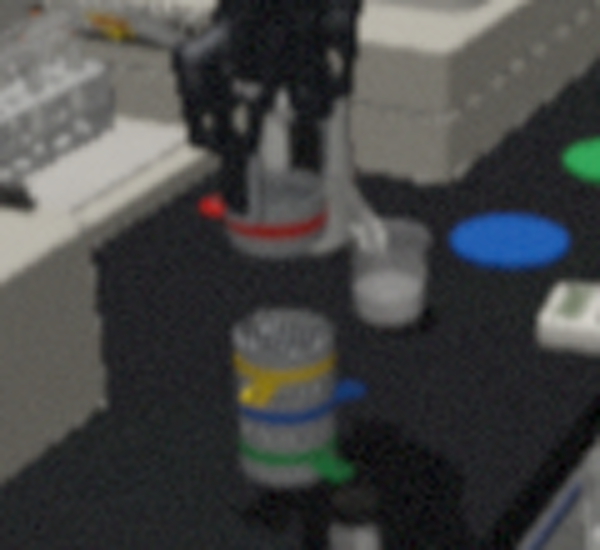

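Red is lifted level and the remaining three pieces are undisturbed (yellow rim at scene ~(227, 206)). I'll carry it to its pad.

Emit:
arm_command(moves=[{"gripper": -1,"translation": [3,62,0],"rot": [0,0,0]},{"gripper": -1,"translation": [5,122,0],"rot": [0,0,0]},{"gripper": -1,"translation": [6,182,0],"rot": [0,0,0]},{"gripper": -1,"translation": [7,242,0],"rot": [0,0,0]},{"gripper": -1,"translation": [7.5,300.5,0],"rot": [0,0,0]},{"gripper": -1,"translation": [7.5,300.5,0],"rot": [0,0,0]},{"gripper": -1,"translation": [7.5,300.5,-60],"rot": [0,0,0]},{"gripper": -1,"translation": [7.5,300.5,-105],"rot": [0,0,0]},{"gripper": -1,"translation": [7.5,300.5,-122],"rot": [0,0,0]},{"gripper": -1,"translation": [7.5,300.5,-122],"rot": [0,0,0]}])

```text
time: 8.62
ee_pos: [0.489, 0.4288, 0.0278]
ee_rot: [-0.0, 0.062, 0.998, -0.001]
contact_force: [-0.0, 0.7, -1.1]
finger_gap: 0.0516
gripper_force: 63.2
```

```bash
python3 - <<'E'
from h import *
s=bot.camera("scene");print(bot.state()["ee_pos"],bot.state()["ee_rot"])
t=bot.camera("top")
cv2.imwrite("pics/j.png",np.hstack([cv2.resize(s["color"][240:340,100:200],None,fx=4,fy=4,interpolation=2),cv2.resize(t["color"][130:230,90:190],None,fx=4,fy=4,interpolation=2)]))
print(proj(s,[[.49,.43,.006]]))
E
```

```text
[0.4898573  0.42978348 0.0296179 ] [6.83150136e-04 6.19586363e-02 9.98078424e-01 3.47491392e-04]
[[157.43495782 293.55144594]]
```

View pics/j.png

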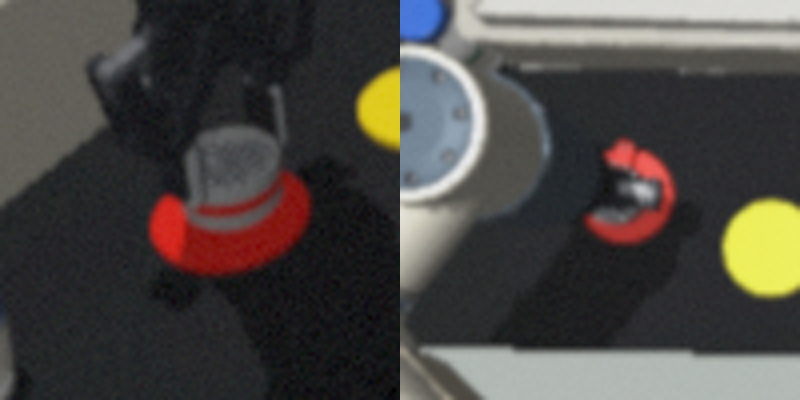

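Red hangs level over the red pad, near its centre at scene ~(158, 292). I'll lower, release and retreat.

Emit:
arm_command(moves=[{"gripper": -1,"translation": [0,0,-5],"rot": [0,0,0]},{"gripper": -1,"translation": [0,0,-8],"rot": [0,0,0]},{"gripper": -1,"translation": [0,0,-9],"rot": [0,0,0]},{"gripper": -1,"translation": [0,0,-9],"rot": [0,0,0]}])

```text
time: 9.22
ee_pos: [0.4892, 0.4297, 0.0203]
ee_rot: [0.0, 0.062, 0.998, 0.0]
contact_force: [-2.2, -1.4, 4.8]
finger_gap: 0.0518
gripper_force: 63.8
```

Emit:
arm_command(moves=[{"gripper": 1,"translation": [0,0,0],"rot": [0,0,0]},{"gripper": 1,"translation": [0,0,0],"rot": [0,0,0]},{"gripper": 1,"translation": [0,0,0],"rot": [0,0,0]},{"gripper": 1,"translation": [0,0,25],"rot": [0,0,0]},{"gripper": 1,"translation": [0,0,80],"rot": [0,0,0]},{"gripper": 1,"translation": [0,0,140],"rot": [0,0,0]},{"gripper": 1,"translation": [0,-60,140],"rot": [0,0,-0.15]},{"gripper": 1,"translation": [0,-120,140],"rot": [0,0,-0.3]},{"gripper": 1,"translation": [-4,-180,140],"rot": [0,0,-0.45]},{"gripper": 1,"translation": [-7,-240,140],"rot": [0,0,-0.58]}])

```text
time: 10.48
ee_pos: [0.4817, 0.1877, 0.1595]
ee_rot: [0.0, 0.347, 0.938, 0.0]
contact_force: [1.6, -0.1, 0.6]
finger_gap: 0.0853
gripper_force: 0.0
```

```bash
cat >> h.py <<'E'
def piece(c,u0,v0,w,hh,hue,name):
    pass
E
python3 - <<'E'
from h import *
p=bot.state();print(p["ee_pos"],p["ee_rot"])
s=bot.camera("scene");t=bot.camera("top")
cv2.imwrite("pics/k.png",np.hstack([cv2.resize(s["color"][180:310,120:250],None,fx=3,fy=3,interpolation=2),cv2.resize(t["color"][150:215,120:185],None,fx=6,fy=6,interpolation=2)]))
print(proj(s,[[.49,.43,.036],[.481,.128,.082]]),proj(t,[[.49,.43,.036]]))
E
```

```text
[0.48171798 0.18767755 0.15954722] [1.85647344e-04 3.46834989e-01 9.37926134e-01 1.53369939e-04]
[[155.97889257 282.31291598]
 [226.47583477 206.47292088]] [[142.88628908 177.93954076]]
```

View pics/k.png

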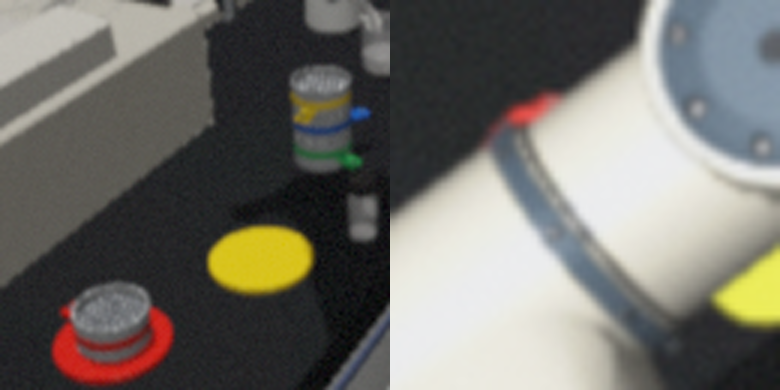

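Red stands upright, near the pad's middle: rim at scene (157, 282) against the expected (156, 282). The stack is unchanged. Yellow is next.

Emit:
arm_command(moves=[{"gripper": 1,"translation": [0,-58,0],"rot": [0,0,0]},{"gripper": 1,"translation": [0,-58.5,0],"rot": [0,0,0]},{"gripper": 1,"translation": [0,-58.5,-55],"rot": [0,0,0]},{"gripper": 1,"translation": [0,-58.5,-93],"rot": [0,0,0]},{"gripper": 1,"translation": [0,-58.5,-93],"rot": [0,0,0]},{"gripper": -1,"translation": [0,-58.5,-93],"rot": [0,0,0]},{"gripper": -1,"translation": [0,-58.5,-93],"rot": [0,0,0]},{"gripper": -1,"translation": [0,-58.5,-93],"rot": [0,0,0]},{"gripper": -1,"translation": [0,-58.5,-93],"rot": [0,0,0]},{"gripper": -1,"translation": [0,-58.5,-93],"rot": [0,0,0]}])

```text
time: 11.82
ee_pos: [0.4833, 0.1314, 0.0689]
ee_rot: [0.002, 0.345, 0.939, 0.001]
contact_force: [-2.7, -1.7, 6.1]
finger_gap: 0.0517
gripper_force: 61.3
```

Emit:
arm_command(moves=[{"gripper": -1,"translation": [0,0,0],"rot": [0,0,0]},{"gripper": -1,"translation": [0,0,4],"rot": [0,0,0]},{"gripper": -1,"translation": [0,0,10],"rot": [0,0,0]},{"gripper": -1,"translation": [0,0,25],"rot": [0,0,0]},{"gripper": -1,"translation": [0,0,60],"rot": [0,0,0]},{"gripper": -1,"translation": [0,0,80],"rot": [0,0,0]},{"gripper": -1,"translation": [0,0,80],"rot": [0,0,0]}])

```text
time: 12.7
ee_pos: [0.4832, 0.1317, 0.1483]
ee_rot: [0.001, 0.345, 0.939, 0.002]
contact_force: [0.6, -0.5, -1.9]
finger_gap: 0.0514
gripper_force: 62.8
```

Emit:
arm_command(moves=[{"gripper": -1,"translation": [-12,55,0],"rot": [0,0,0]},{"gripper": -1,"translation": [-25,111,0],"rot": [0,0,0]},{"gripper": -1,"translation": [-37,166.5,0],"rot": [0,0,0]},{"gripper": -1,"translation": [-37,166.5,0],"rot": [0,0,0]},{"gripper": -1,"translation": [-37,166.5,-55],"rot": [0,0,0]},{"gripper": -1,"translation": [-37,166.5,-100],"rot": [0,0,0]},{"gripper": -1,"translation": [-37,166.5,-117],"rot": [0,0,0]},{"gripper": -1,"translation": [-37,166.5,-117],"rot": [0,0,0]},{"gripper": -1,"translation": [-37,166.5,-117],"rot": [0,0,0]}])

```text
time: 13.82
ee_pos: [0.4572, 0.2861, 0.0291]
ee_rot: [-0.015, 0.333, 0.943, 0.007]
contact_force: [-0.3, -0.1, -0.7]
finger_gap: 0.0514
gripper_force: 62.9
```

Emit:
arm_command(moves=[{"gripper": -1,"translation": [0,0,-4],"rot": [0,0,0]},{"gripper": -1,"translation": [0,0,-6],"rot": [0,0,0]},{"gripper": -1,"translation": [0,0,-7.5],"rot": [0,0,0]},{"gripper": -1,"translation": [0,0,-7.5],"rot": [0,0,0]}])

```text
time: 14.32
ee_pos: [0.4568, 0.2866, 0.023]
ee_rot: [-0.015, 0.333, 0.943, 0.008]
contact_force: [-6.3, -1.9, 14.1]
finger_gap: 0.0515
gripper_force: 64.7
```

```bash
python3 - <<'E'
from h import *
p=bot.state();print(np.round(p["qpos"],3),p["ee_pos"],p["ee_rot"],p["contact_force"])
E
```

```text
[ 0.827  0.391 -0.237 -0.041 -0.94  -3.052] [0.45675085 0.28658689 0.0230409 ] [-0.014833    0.33284929  0.942831    0.00781285] [-6.32463478 -1.88004176 14.08122036]
```

```bash
cat >> h.py <<'E'
from scipy.spatial.transform import Rotation as Ro
def turn(deg):
    "rotvec world to bring the tool to point down with y at deg"
    q=bot.state()["ee_rot"];R=Ro.from_quat([*q[1:],q[0]]);a=np.radians(deg);y=np.array([np.cos(a),np.sin(a),0]);z=np.array([0,0,-1.])
    D=Ro.from_matrix(np.c_[np.cross(y,z),y,z]);v=(D*R.inv()).as_rotvec();yy=R.as_matrix()[:,1]
    return np.degrees(np.arctan2(yy[1],yy[0])),v
E
python3 -c "
from h import *
print(turn(70),turn(50))"
```

```text
(np.float64(51.10608200524054), array([-0.02063402, -0.02662358,  0.32964948])) (np.float64(51.10608200524054), array([-0.02483127, -0.02253404, -0.01938355]))
```

Emit:
arm_command(moves=[{"gripper": -1,"translation": [0,0,6],"rot": [-0.006,-0.009,0.11]},{"gripper": -1,"translation": [-4,4,12],"rot": [-0.012,-0.018,0.22]},{"gripper": -1,"translation": [-11,11.5,12],"rot": [-0.02,-0.027,0.33]},{"gripper": -1,"translation": [-11,11.5,12],"rot": [-0.02,-0.027,0.33]},{"gripper": -1,"translation": [-11,11.5,12],"rot": [-0.02,-0.027,0.33]}])

```text
time: 14.95
ee_pos: [0.4458, 0.2976, 0.0329]
ee_rot: [-0.0, 0.175, 0.985, -0.0]
contact_force: [-0.3, 0.6, -1.3]
finger_gap: 0.0512
gripper_force: 62.9
```

```bash
python3 - <<'E'
from h import *
p=bot.state();print(np.round(p["qpos"],3),p["ee_pos"],p["ee_rot"],turn(70))
s=bot.camera("scene");c=s["color"][215:295,165:255]
cv2.imwrite("pics/l.png",cv2.resize(c,None,fx=6,fy=6,interpolation=2))
E
```

```text
[ 0.881  0.371 -0.255 -0.    -0.946 -2.803] [0.44581289 0.29761419 0.03291887] [-2.07193166e-04  1.74715337e-01  9.84618921e-01 -2.96701080e-04] (np.float64(69.87581860830367), array([ 0.00051243, -0.00051113,  0.00216747]))
```

View pics/l.png

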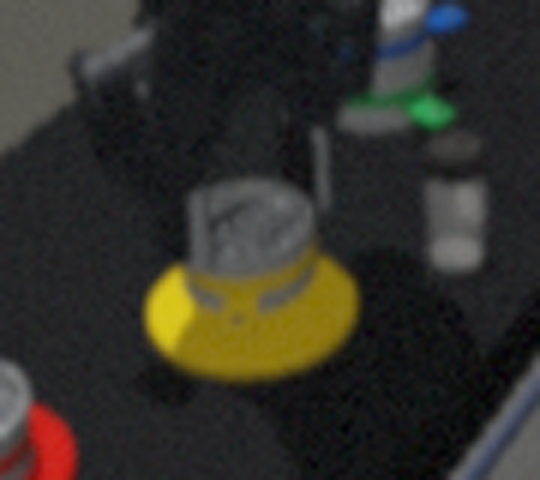

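Yellow is level over the yellow pad's centre (scene ~(206, 264)), and the wrist is clear of its limit. The vial and red sieve are fine. I'll set it down.

Emit:
arm_command(moves=[{"gripper": -1,"translation": [0,0,-5],"rot": [0,0,0]},{"gripper": -1,"translation": [0,0,-8],"rot": [0,0,0]},{"gripper": -1,"translation": [0,0,-9.5],"rot": [0,0,0]},{"gripper": -1,"translation": [0,0,-9.5],"rot": [0,0,0]}])

```text
time: 15.5
ee_pos: [0.4458, 0.2977, 0.0233]
ee_rot: [-0.0, 0.174, 0.985, -0.0]
contact_force: [-0.1, -0.3, -0.1]
finger_gap: 0.0515
gripper_force: 62.9
```

Emit:
arm_command(moves=[{"gripper": 0.8,"translation": [0,0,0],"rot": [0,0,0]},{"gripper": 0.8,"translation": [0,0,0],"rot": [0,0,0]},{"gripper": 0.8,"translation": [0,0,0],"rot": [0,0,0]},{"gripper": 0.8,"translation": [0,0,25],"rot": [0,0,0]},{"gripper": 1,"translation": [0,0,80],"rot": [0,0,0]},{"gripper": 1,"translation": [0,0,110],"rot": [0,0,0.1]},{"gripper": 1,"translation": [13,-56,110],"rot": [0,0,0.24]},{"gripper": 1,"translation": [26,-112,110],"rot": [0,0,0.38]},{"gripper": 1,"translation": [38,-167,110],"rot": [0,0,0.5]},{"gripper": 1,"translation": [38,-167,110],"rot": [0,0,0.5]}])

```text
time: 16.75
ee_pos: [0.484, 0.1277, 0.1336]
ee_rot: [-0.0, -0.074, 0.997, -0.001]
contact_force: [0.3, 0.1, -0.7]
finger_gap: 0.0854
gripper_force: 0.0
```

```bash
python3 - <<'E'
from h import *
p=bot.state();print(np.round(p["qpos"],3),p["ee_pos"],turn(98))
s=bot.camera("scene");c=s["color"][185:300,130:270]
cv2.imwrite("pics/m.png",cv2.resize(c,None,fx=5,fy=5,interpolation=2))
print(proj(s,[[.446,.298,.036],[.483,.130,.056]]))
E
```

```text
[ 5.720e-01  2.090e-01 -1.970e-01  1.000e-03 -1.166e+00 -1.996e+00] [0.48398569 0.12765383 0.13360116] (np.float64(98.44706300155185), array([ 1.01112943e-03,  1.92031046e-05, -7.80265765e-03]))
[[206.00268895 255.41059789]
 [225.7541725  215.03549758]]
```

View pics/m.png

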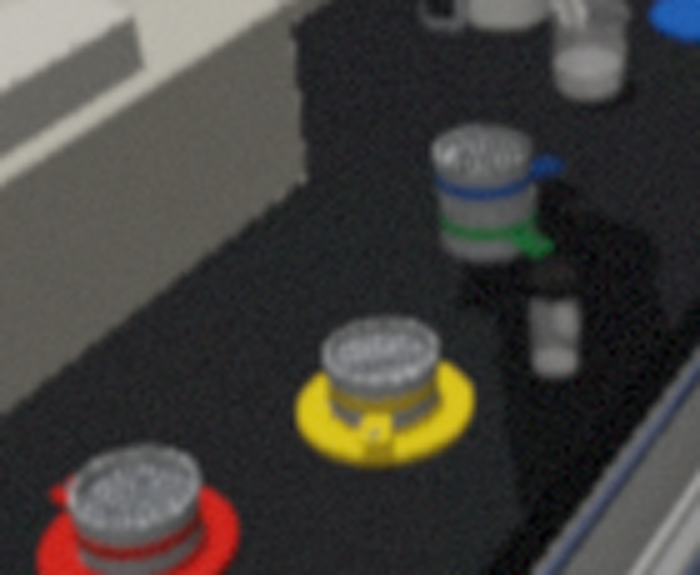

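Yellow stands upright and centred: rim at (206, 255), as predicted. The blue rim is at (226, 215), also as predicted. I'll grip blue.

Emit:
arm_command(moves=[{"gripper": 1,"translation": [-1,2,-50],"rot": [0,0,0]},{"gripper": 1,"translation": [-1,2,-93],"rot": [0,0,0]},{"gripper": 1,"translation": [-1,2,-93],"rot": [0,0,0]},{"gripper": -1,"translation": [-1,2,-93],"rot": [0,0,0]},{"gripper": -1,"translation": [-1,2,-93],"rot": [0,0,0]},{"gripper": -1,"translation": [-1,2,-93],"rot": [0,0,0]},{"gripper": -1,"translation": [-1,2,-93],"rot": [0,0,0]},{"gripper": -1,"translation": [-1,2,-93],"rot": [0,0,0]},{"gripper": -1,"translation": [-1,2,-93],"rot": [0,0,0]}])

```text
time: 17.92
ee_pos: [0.4844, 0.1335, 0.0432]
ee_rot: [0.002, -0.076, 0.997, 0.0]
contact_force: [-2.0, -0.4, 7.6]
finger_gap: 0.0517
gripper_force: 60.9
```

Emit:
arm_command(moves=[{"gripper": -1,"translation": [0,0,4],"rot": [0,0,0]},{"gripper": -1,"translation": [0,0,10],"rot": [0,0,0]},{"gripper": -1,"translation": [0,0,25],"rot": [0,0,0]},{"gripper": -1,"translation": [0,0,70],"rot": [0,0,0]},{"gripper": -1,"translation": [0,0,120],"rot": [0,0,0]},{"gripper": -1,"translation": [0,0,120],"rot": [0,0,0]}])

```text
time: 18.68
ee_pos: [0.4853, 0.1339, 0.1653]
ee_rot: [0.004, -0.075, 0.997, 0.001]
contact_force: [-0.2, 0.9, -1.6]
finger_gap: 0.0514
gripper_force: 63.0
```

Emit:
arm_command(moves=[{"gripper": -1,"translation": [-40,-45,0],"rot": [0,0,0]},{"gripper": -1,"translation": [-75,-90,0],"rot": [0,0,0]},{"gripper": -1,"translation": [-80,-150,0],"rot": [0,0,0]},{"gripper": -1,"translation": [-80,-210,0],"rot": [0,0,0]},{"gripper": -1,"translation": [-75,-270,0],"rot": [0,0,0]},{"gripper": -1,"translation": [-55,-320,0],"rot": [0,0,0]},{"gripper": -1,"translation": [-3.5,-340,0],"rot": [0,0,0]},{"gripper": -1,"translation": [-3.5,-340,0],"rot": [0,0,0]},{"gripper": -1,"translation": [-3.5,-340,0],"rot": [0,0,0]}])

```text
time: 19.8
ee_pos: [0.4786, -0.2071, 0.1595]
ee_rot: [-0.001, -0.075, 0.997, 0.0]
contact_force: [-0.5, 0.1, -1.3]
finger_gap: 0.0514
gripper_force: 63.1
```

```bash
python3 - <<'E'
from h import *
p=bot.state();print(np.round(p["qpos"],3),p["ee_pos"],turn(98))
E
```

```text
[-0.108  0.232 -0.098  0.    -1.244 -1.313] [ 0.47862761 -0.20705351  0.15946566] (np.float64(98.601576138553), array([-7.36722252e-07, -2.05006047e-03, -1.04997816e-02]))
```

Emit:
arm_command(moves=[{"gripper": -1,"translation": [3.5,1,-60],"rot": [0,0,0]},{"gripper": -1,"translation": [3.5,1,-110],"rot": [0,0,0]},{"gripper": -1,"translation": [3.5,1,-128],"rot": [0,0,0]},{"gripper": -1,"translation": [3.5,1,-132],"rot": [0,0,0]},{"gripper": -1,"translation": [3.5,1,-135],"rot": [0,0,0]},{"gripper": -1,"translation": [3.5,1,-136],"rot": [0,0,0]},{"gripper": -1,"translation": [3.5,1,-136],"rot": [0,0,0]}])

```text
time: 20.68
ee_pos: [0.4832, -0.2063, 0.0252]
ee_rot: [0.001, -0.075, 0.997, -0.001]
contact_force: [-0.6, -0.5, -0.9]
finger_gap: 0.0509
gripper_force: 63.1
```

Emit:
arm_command(moves=[{"gripper": -1,"translation": [0,0,-1.5],"rot": [0,0,0]},{"gripper": -1,"translation": [0,0,-2],"rot": [0,0,0]},{"gripper": -1,"translation": [0,0,-2],"rot": [0,0,0]}])

```text
time: 21.05
ee_pos: [0.4831, -0.2064, 0.0233]
ee_rot: [0.0, -0.075, 0.997, -0.001]
contact_force: [-1.6, 1.2, 5.5]
finger_gap: 0.0511
gripper_force: 63.9
```

Emit:
arm_command(moves=[{"gripper": 0.8,"translation": [0,0,0],"rot": [0,0,0]},{"gripper": 0.8,"translation": [0,0,0],"rot": [0,0,0]},{"gripper": 0.8,"translation": [0,0,0],"rot": [0,0,0]},{"gripper": 0.8,"translation": [0,0,25],"rot": [0,0,0]},{"gripper": 1,"translation": [0,0,85],"rot": [0,0,0]},{"gripper": 1,"translation": [0,0,137],"rot": [0,0,0]},{"gripper": 1,"translation": [-50,25,137],"rot": [0,0,0]},{"gripper": 1,"translation": [-72,80,137],"rot": [0,0,0]},{"gripper": 1,"translation": [-75,140,137],"rot": [0,0,0]},{"gripper": 1,"translation": [-75,200,137],"rot": [0,0,0]}])

```text
time: 22.3
ee_pos: [0.4072, -0.0048, 0.1598]
ee_rot: [0.001, -0.075, 0.997, -0.0]
contact_force: [2.2, 0.5, -0.4]
finger_gap: 0.0852
gripper_force: 0.0
```

```bash
python3 - <<'E'
from h import *
print(bot.state()["ee_pos"])
s=bot.camera("scene");t=bot.camera("top")
c=cv2.resize(s["color"][155:265,190:300],None,fx=3.6,fy=3.6,interpolation=2);d=cv2.resize(t["color"][155:221,300:366],None,fx=6,fy=6,interpolation=2)
cv2.imwrite("pics/n.png",np.hstack([c,d]))
print(proj(s,[[.482,-.206,.036],[.483,.130,.03]]),proj(t,[[.482,-.206,.036]]))
E
```

```text
[ 0.40715416 -0.00481159  0.15976719]
[[271.57749483 179.78489098]
 [226.01821772 223.26727448]] [[324.33457601 184.14704739]]
```

View pics/n.png

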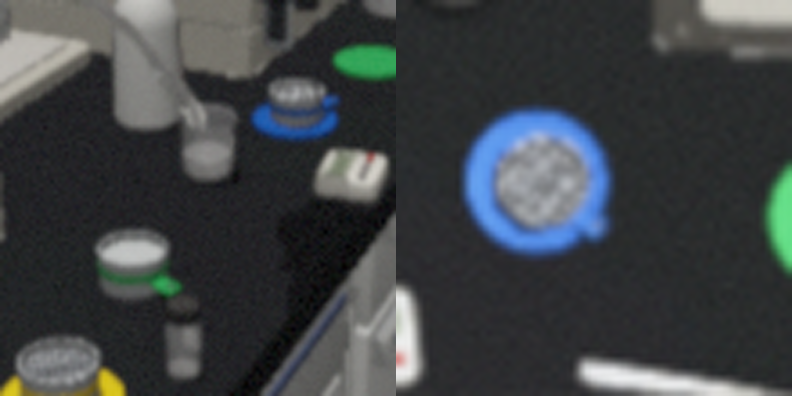

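Blue is centred on its pad with its rim level, and the timer and vial are unmoved. The pan's rim is at scene (226, 223), as predicted. Now the pan.

Emit:
arm_command(moves=[{"gripper": 1,"translation": [10,55,0],"rot": [0,0,0]},{"gripper": 1,"translation": [40,105,0],"rot": [0,0,0]},{"gripper": 1,"translation": [76,136,0],"rot": [0,0,0]},{"gripper": 1,"translation": [76,136,0],"rot": [0,0,0]},{"gripper": 1,"translation": [76,136,-60],"rot": [0,0,0]},{"gripper": 1,"translation": [76,136,-115],"rot": [0,0,0]},{"gripper": 1,"translation": [76,136,-139.5],"rot": [0,0,0]},{"gripper": 1,"translation": [76,136,-139.5],"rot": [0,0,0]},{"gripper": -1,"translation": [76,136,-139.5],"rot": [0,0,0]},{"gripper": -1,"translation": [76,136,-139.5],"rot": [0,0,0]}])

```text
time: 23.65
ee_pos: [0.4853, 0.1308, 0.0219]
ee_rot: [0.002, -0.075, 0.997, 0.001]
contact_force: [-3.7, 1.9, 23.7]
finger_gap: 0.0518
gripper_force: 18.5
```

Emit:
arm_command(moves=[{"gripper": -1,"translation": [0,0,0],"rot": [0,0,0]},{"gripper": -1,"translation": [0,0,0],"rot": [0,0,0]},{"gripper": -1,"translation": [0,0,0],"rot": [0,0,0]},{"gripper": -1,"translation": [0,0,0],"rot": [0,0,0]}])

```text
time: 24.15
ee_pos: [0.484, 0.1298, 0.0204]
ee_rot: [0.0, -0.075, 0.997, -0.0]
contact_force: [-1.0, -2.0, 5.5]
finger_gap: 0.0011
gripper_force: 42.4
```

Emit:
arm_command(moves=[{"gripper": -1,"translation": [0,0,10],"rot": [0,0,0]},{"gripper": -1,"translation": [0,0,70],"rot": [0,0,0]},{"gripper": -1,"translation": [0,0,130],"rot": [0,0,0]},{"gripper": -1,"translation": [0,0,140],"rot": [0,0,0]},{"gripper": -1,"translation": [0,0,140],"rot": [0,0,0]}])

```text
time: 24.78
ee_pos: [0.4836, 0.13, 0.1602]
ee_rot: [0.0, -0.075, 0.997, 0.0]
contact_force: [-0.4, 0.3, -3.0]
finger_gap: 0.0011
gripper_force: 41.8
```

```bash
python3 - <<'E'
from h import *
s=bot.camera("scene");t=bot.camera("top")
for n,c in(("s",s),("t",t)):
    for r in bot.trace("pan_green",c)[:2]:print(n,r["p"],r["xy"],r["pixels"].sum())
c=cv2.resize(s["color"][150:250,180:280],None,fx=5,fy=5,interpolation=2)
d=cv2.resize(t["color"][150:225,195:240],None,fx=500/75,fy=500/75,interpolation=2)
cv2.imwrite("pics/o.png",np.hstack([c,d]))
E
```

```text
s 0.8 [221.0, 185.0] 288
s 0.51 [156.0, 284.1] 581
```

View pics/o.png

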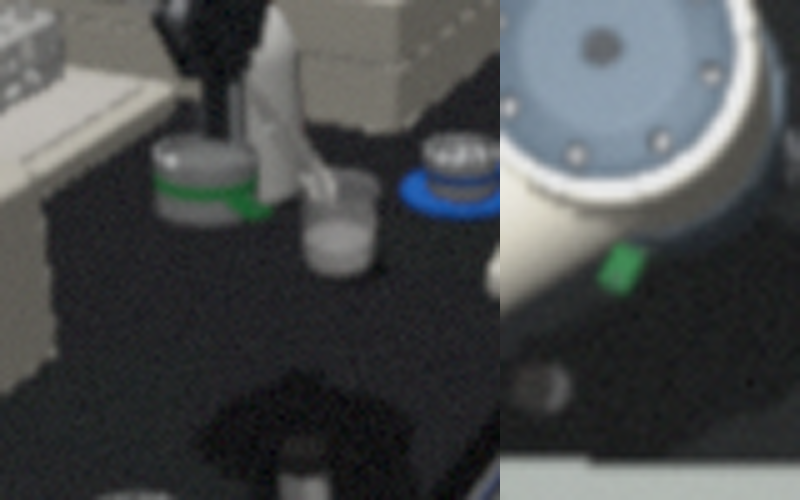

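The picture shows the pan held level, but by its rim wall: the jaws slid over the rim. Its rim centre is at scene (221, 181), offset to +y from the jaws. The wall grip is firm and the pan is upright, so I'll check the offset numerically and carry it that way, slowly.

```bash
python3 - <<'E'
from h import *
s=bot.camera("scene");p=bot.state();print(p["ee_pos"],p["qpos"].round(3) if hasattr(p["qpos"],"round") else p["qpos"])
print(proj(s,[[.480,.156,.170],[.480,.156,.140]]),at(s,(220.8,181),.170))
m=bot.trace("pan_green",s)[0]["pixels"];v,u=np.nonzero(m);print(u.min(),u.max(),v.min(),v.max())
# predicted silhouette box of pan at (.480,.156), base z .14
a=np.linspace(0,6.28,60);P=[[.480+.027*np.cos(k),.156+.027*np.sin(k),z] for k in a for z in(.14,.17)]
q=proj(s,P);print(q.min(0),q.max(0))
E
```

```text
[0.48292205 0.12935207 0.15829917] [ 0.576  0.192 -0.152  0.    -1.231 -1.996]
[[220.71648143 180.44031474]
 [221.10583939 191.03399502]] [0.47796915 0.15920185 0.17      ]
212 233 178 194
[210.19990632 176.53685199] [231.44251691 195.3613436 ]
```

Emit:
arm_command(moves=[{"gripper": -1,"translation": [-10,-10,0],"rot": [0,0,0]},{"gripper": -1,"translation": [-35,-35,0],"rot": [0,0,0]},{"gripper": -1,"translation": [-60,-65,0],"rot": [0,0,0]},{"gripper": -1,"translation": [-75,-100,0],"rot": [0,0,0]},{"gripper": -1,"translation": [-80,-140,0],"rot": [0,0,0]},{"gripper": -1,"translation": [-80,-180,0],"rot": [0,0,0]},{"gripper": -1,"translation": [-80,-220,0],"rot": [0,0,0]},{"gripper": -1,"translation": [-80,-260,0],"rot": [0,0,0]},{"gripper": -1,"translation": [-80,-300,0],"rot": [0,0,0]},{"gripper": -1,"translation": [-75,-340,0],"rot": [0,0,0]}])

```text
time: 26.32
ee_pos: [0.4077, -0.2116, 0.1599]
ee_rot: [-0.0, -0.075, 0.997, -0.0]
contact_force: [0.7, 0.8, -0.1]
finger_gap: 0.0008
gripper_force: 41.8
```

Emit:
arm_command(moves=[{"gripper": -1,"translation": [10,-40,0],"rot": [0,0,0]},{"gripper": -1,"translation": [25,-80,0],"rot": [0,0,0]},{"gripper": -1,"translation": [40,-120,0],"rot": [0,0,0]},{"gripper": -1,"translation": [52,-160,0],"rot": [0,0,0]},{"gripper": -1,"translation": [59,-190,0],"rot": [0,0,0]},{"gripper": -1,"translation": [60,-203,0],"rot": [0,0,0]},{"gripper": -1,"translation": [60,-203,0],"rot": [0,0,0]}])

```text
time: 27.2
ee_pos: [0.4681, -0.4133, 0.1594]
ee_rot: [-0.0, -0.075, 0.997, 0.0]
contact_force: [-0.6, -0.1, -0.9]
finger_gap: 0.0009
gripper_force: 41.8
```

```bash
cat >> h.py <<'E'
def box(c,x,y,z):
    a=np.linspace(0,6.28,60);q=proj(c,[[x+.027*np.cos(k),y+.027*np.sin(k),w] for k in a for w in(z,z+.03)]);return q.min(0).round(1),q.max(0).round(1)
E
python3 - <<'E'
from h import *
p=bot.state();e=p["ee_pos"];print(e,p["qpos"],p["finger_gap"],p["gripper_force"],turn(98))
for n in("scene","top"):
    c=bot.camera(n);print(n,box(c,e[0]-.003,e[1]+.0265,e[2]-.0204))
    for r in bot.trace("pan_green",c)[:2]:
        v,u=np.nonzero(r["pixels"]);print(r["p"],u.min(),v.min(),u.max(),v.max())
    cv2.imwrite(f"pics/p_{n}.png",c["color"])
E
```

```text
[ 0.46806237 -0.41332107  0.15938123] [-4.73265878e-01  4.28349416e-01  1.85093573e-01  4.21903194e-04
 -1.32834335e+00 -9.48138693e-01] 0.0008596693234321324 41.81802204111591 (np.float64(98.5653266660873), array([-5.83194187e-06, -9.01259723e-04, -9.86687142e-03]))
scene (array([287.1, 129.5]), array([301.7, 141.1]))
0.5 288 129 302 140
top (array([377.9, 178.6]), array([398.1, 196.2]))
```

Emit:
arm_command(moves=[{"gripper": -1,"translation": [-1,0,-30],"rot": [0,0,0]},{"gripper": -1,"translation": [-1,0,-70],"rot": [0,0,0]},{"gripper": -1,"translation": [-1,0,-105],"rot": [0,0,0]},{"gripper": -1,"translation": [-1,0,-122],"rot": [0,0,0]},{"gripper": -1,"translation": [-1,0,-129],"rot": [0,0,0]},{"gripper": -1,"translation": [-1,0,-131.5],"rot": [0,0,0]},{"gripper": -1,"translation": [-1,0,-132.5],"rot": [0,0,0]},{"gripper": -1,"translation": [-1,0,-132.5],"rot": [0,0,0]}])

```text
time: 28.4
ee_pos: [0.4682, -0.4135, 0.0282]
ee_rot: [0.001, -0.075, 0.997, -0.001]
contact_force: [0.0, 0.7, -0.5]
finger_gap: 0.0009
gripper_force: 41.8
```

Emit:
arm_command(moves=[{"gripper": -1,"translation": [-1,0,-1],"rot": [0,0,0]},{"gripper": -1,"translation": [-1,0,-2],"rot": [0,0,0]},{"gripper": -1,"translation": [-1,0,-2],"rot": [0,0,0]}])

```text
time: 28.78
ee_pos: [0.4671, -0.4139, 0.0264]
ee_rot: [0.0, -0.075, 0.997, -0.001]
contact_force: [-1.2, -1.1, 5.8]
finger_gap: 0.0008
gripper_force: 42.5
```

Emit:
arm_command(moves=[{"gripper": -0.6,"translation": [0,0,0],"rot": [0,0,0]},{"gripper": -0.6,"translation": [0,0,0],"rot": [0,0,0]},{"gripper": -0.6,"translation": [0,0,0],"rot": [0,0,0]},{"gripper": -0.6,"translation": [0,0,5],"rot": [0,0,0]},{"gripper": -0.6,"translation": [0,0,15],"rot": [0,0,0]},{"gripper": -0.6,"translation": [0,0,60],"rot": [0,0,0]},{"gripper": -0.6,"translation": [0,0,120],"rot": [0,0,0]},{"gripper": -0.6,"translation": [-60,0,140],"rot": [0,0,0]},{"gripper": -0.6,"translation": [-120,0,140],"rot": [0,0,0]},{"gripper": -0.6,"translation": [-140,0,140],"rot": [0,0,0]}])

```text
time: 30.02
ee_pos: [0.3243, -0.4132, 0.1671]
ee_rot: [0.001, -0.074, 0.997, -0.001]
contact_force: [1.4, 0.4, -0.0]
finger_gap: 0.0172
gripper_force: 0.0
```

```bash
python3 - <<'E'
from h import *
p=bot.state();print(p["ee_pos"],p["finger_gap"])
pads=dict(red=(.490,.430),yellow=(.446,.298),blue=(.482,-.206),green=(.464,-.387))
for n in("scene","top"):
    c=bot.camera(n);img=c["color"].copy()
    for k,(x,y) in pads.items():
        q="pan_green" if k=="green" else "sieve_"+k
        print(n,k,"expect",*box(c,x,y,.006),end=" ")
        for r in bot.trace(q,c)[:2]:
            v,u=np.nonzero(r["pixels"]);print("|",round(r["p"],2),u.min(),v.min(),u.max(),v.max(),end=" ")
        print()
    if n=="top":
      # steel (unsaturated) region within each pad
      g=cv2.cvtColor(img,cv2.COLOR_BGR2HSV)
      for k,(x,y) in pads.items():
        u0,v0=proj(c,[[x,y,.036]])[0];U,V=np.meshgrid(range(512),range(384))
        m=(g[...,1]<90)&(np.hypot(U-u0,V-v0)<9.5);print(k,m.sum(),at(c,(U[m].mean(),V[m].mean()),.036)[:2])
    for q in("vial","timer"):
        for r in bot.trace(q,c)[:1]:print(q,r["p"],r["xy"])
E
```

```text
[ 0.32427415 -0.41320834  0.16714582] 0.017220324367220003
scene red expect [142.9 274.6] [170.2 302. ] | 0.9 141 275 170 299 
scene yellow expect [194.6 249.2] [217.8 272.6] | 0.86 195 249 217 273 
scene blue expect [263.8 176.9] [279.2 190.6] | 0.76 265 176 281 190 | 0.58 138 283 177 307 
scene green expect [286.  162.2] [300.1 174.2] | 0.52 287 161 301 174 | 0.36 196 250 217 272 
vial 0.58 [240.3, 246.7]
timer 0.64 [288.2, 202.7]
top red expect [135.2 170.3] [152.9 186.3] | 0.56 136 166 152 185 
top yellow expect [172.5 183.6] [189.4 199.4] | 0.66 170 183 189 198 
top blue expect [315.2 176.5] [332.  192.4] | 0.63 316 178 333 192 
top green expect [365.6 182.7] [383.6 198.5] 
red 198 [0.48911373 0.42750163]
yellow 185 [0.44732667 0.29499356]
blue 188 [ 0.47979951 -0.20492579]
green 264 [ 0.46312772 -0.38859829]
vial 0.62 [201.4, 208.2]
timer 0.56 [292.1, 209.9]
```

```bash
python3 - <<'E'
from h import *
for n,P in(("top",dict(vial=(188,198,24,20),timer=(278,197,32,28),green=(355,172,36,36))),("scene",dict(vial=(230,232,22,34),timer=(272,190,34,26)))):
    a=cv2.imread(f"pics/{n}0.png");b=bot.camera(n)["color"]
    for k,(x,y,w,h) in P.items():
        r=cv2.matchTemplate(b[y-6:y+h+6,x-6:x+w+6],a[y:y+h,x:x+w],5);print(n,k,r.max(),np.array(cv2.minMaxLoc(r)[3])-6)
E
```

```text
top vial 0.99590933 [0 0]
top timer 0.99963343 [0 0]
top green 0.22631475 [-2  0]
scene vial 0.8800104 [0 0]
scene timer 0.99548566 [0 0]
```

```bash
python3 -c "
from h import *
print(bot.close_job())"
```

```text
the job is handed in; nothing more can be done
None
```

The job is handed in: the red, yellow and blue sieves and the green pan stand upright within about 3 mm of their pad centres, taken in top-down order at about 30 s, with the vial and timer unmoved. One joint read 3.052 rad against its 3.05 limit while I placed yellow, which could count as a range fault, and the pan was carried level by its rim wall because the jaws slipped over its rim.

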